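Offer up an offset lever, level above its mount

TASK

Pull the blue-fronted instrument drawer well open by its bar handle and take out the steel offset lever, gripping its bar across at the balance point (much nearer the thick boss than the small eye). Carry it to the green mount and hold it there level and still, about 3 cm above the mount's highest points, with the thick boss straight over the round post and the small eye straight over the fork, without letting the lever touch the mount. Finish while holding it: do not set it down or let go, leave the drawer open, and leave the culture dishes and the vial where they are.

Things in the scene. Friction and masses are not known exactly. Their poses are not given: they have to be found in the camera images.
- cab_drawer0 (a joint): How far the drawer is pulled out of its low grey cabinet (m): 0 shut, 0.146 the stop. It starts shut or up to 15 mm ajar, slides easily (about 1 N of friction plus light damping) and stays where it is left. The lever inside rides along with it.
- cab_drawer0_handle (a point): Middle of the drawer's steel bar handle, 43 mm above the worktop: a level round bar 11 mm thick, 120 mm long along this point's y axis, 24 mm of air between it and the blue drawer front, free above; its two legs stand 51 mm either side of the middle. The point's x axis points into the cabinet: the drawer opens along -x. It moves with the drawer.
- lever_balance (a point): Balance point (centre of mass) of the loose dark steel lever (0.25 to 0.45 kg), on its bar's axis, 17 mm above its underside. It lies flat in the drawer, about parallel to the handle, 55 to 90 mm behind the inside of the drawer front. x runs along the bar to the small eye, z up. Bar 12 mm wide, 16 mm high (9 to 25 mm above the underside). Whole lever 177 mm long. Grip the bar within 15 mm of here.
- lever_boss (a point): Centre of the underside of the lever's thick upright round boss, 32 mm in diameter, 34 mm high, its axis 46 mm from the balance point towards -x of lever_balance.
- lever_eye (a point): Centre of the underside of the lever's small upright eye, 22 mm in diameter, 28 mm high, its axis 104 mm from the balance point towards +x of lever_balance.
- mount_post (a point): Top centre of the pin on the mount's round aluminium post, 50 mm above the worktop (post 30 mm in diameter, shoulder at 42 mm, pin 11 mm thick and 8 mm high). The lever's boss belongs above it. This point's x axis runs level along the mount from post to fork.
- mount_fork (a point): Middle of the mount's fork, level with its tips, 50 mm above the worktop (aluminium block 24 x 44 mm with two cheeks 30 mm apart), 150 mm from mount_post. The lever's eye belongs above it.
- cab: Low grey cabinet, fixed, 215 deep (x), 250 wide (y), 78 mm high; origin: centre of its underside; x to its back, z up. The drawer's blue front is 15 mm thick, its top 66 mm above the worktop. Inside, the drawer is 170 mm front to back and 208 mm wide; its floor is 22 mm and the tops of its side walls 56 mm above the worktop.
- mount: The mount, fixed, to the right of the cabinet: a green plate 206 x 56 x 10 mm with a post near one end and a fork near the other. Origin: on the worktop, on the centre line, 46 mm from the post's axis towards the fork, so right below where the balance point belongs; x from post to fork.
- petri_1: Closed culture dish, 56 mm across, 15 mm high, on the black plate in front of the mount; origin at its underside. Leave it where it is.
- petri_2: Another such dish beside it. Leave it where it is.
- vial: Small crimp-capped glass vial, 16 mm across, 31 mm high, standing behind the mount and beside the cabinet; origin at its underside. Leave it where it is.

How it is judged:
By the outcome, as a careful person would: the job done as asked, in the order asked, and still so for the second after the job is handed in, while the arm keeps its last pose, push and grip.
It also fails if it takes over 48 s, if anything falls off the work surface, if the arm or the gripper's body presses on something with over 40 N, if the wrist force passes 120 N, or if a joint passes its speed limit or range.

ROBOT

A 7-joint arm with a two-finger parallel gripper is mounted at the origin on a cart in front of the work surface, level with it; the furniture and walls round the work are solid. World frame = base frame: x ahead of the robot, y to its left, z up, the work surface at z = 0. Lengths are in mm, angles in rad, forces in N, time in s.
With the tool pointing down it reaches from about 425 to 950 mm from the base axis. Payload 4.7 kg.
Tool frame: the origin (TCP) lies midway between the tips of the shut fingers; the grasp point (between the pads) lies 19 mm behind it; z points along the fingers, y is the line along which they close (so a half turn about z gives the same grasp; the last joint's range is limited). The gripper opens to 85 mm and grips with 20 to 120 N. Pads are 22 mm wide; open, the fingers measure 114 mm over their backs; the gripper's body (76 mm by 85 mm) begins 54 mm behind the grasp point. The pads swing forward as they close: fully open they stand 13 mm farther back than shut.
Start: joints at [1.236, 0.469, -0.049, 1.532, 0.024, 1.141, -0.082], TCP at [203.259, -643.688, 231.335] pointing down, gripper open.
Joint ranges: [-2.59, 2.59], [-0.33, 1.99], [-1.39, 1.29], [0.1, 2.45], [-1.04, 4.18], [0.21, 1.99], [-2.66, 2.66]. Speed limits (rad/s): [2.57, 2.57, 3.14, 3.14, 3.14, 3.14, 3.14].

INTERFACE

Orientations are given as a unit quaternion [x, y, z, w].
In Python, from cell import r gives the robot as it stands. Calls block until the motion is done:
- r.move_pose(position, orientation): joint-space move of the TCP to a pose.
- r.servo_line(position, rotation=None, feed=150): straight line of the TCP; rotation=None keeps the orientation; feed is the mean speed in mm/s.
- r.movej(angles): joint-space move.
- r.command_gripper(opening): finger opening in mm; the grip force is fixed at half the most; returns when the fingers have stopped.
- r.pause(seconds).
- r.solve_ik(position, orientation): joint angles nearest the present ones, or None.
- r.get_obs(): the state.
- r.read_camera(name): name is "scene" or "top"; returns a dict with "frame" (420x560x3 uint8, red, green, blue), "fov_y" (degrees; the focal length in pixels is half the picture's height over the tangent of half this angle, whatever the lens; pixels are square), "cx", "cy" (the principal point, pixels), "camera_from_world" (4x4, takes a point from world to camera coordinates). Camera axes: x right, y up, looking along -z (the intrinsics and any distortion apply to the point x, -y, -z); pixel columns grow to the right and rows downward; lengths in mm; the calibration is good to about 2 mm. A picture is of the moment at which its call begins. There is no depth.
A pose or a line that the arm cannot do raises r.Unreachable and nothing moves.
- r.finish_job(): hands the job in; it is judged then, once.
The state is a dict: "t": time; "joint_positions": joint angles; "joint_vel": joint speeds; "tau": joint torques, N m; "ee_pos": TCP position; "orientation": TCP orientation; "wrist_force": force on the tool from outside, world axes, zero at the start; "moment": the same for the moment, N m; "width": finger opening in mm; "finger_force": force on a finger pad.
Only numpy, scipy, OpenCV 4.12 (cv2) and the standard library are available. Lean on these libraries where they do the work, as an engineer would, in place of code of your own. Each camera call takes 0.05 s, during which the arm holds its last target. There are 200 camera calls.

## Working session

There is one attempt and no reset: what is moved stays moved. The work goes in short steps, each a Python script; the robot and the scene stay as the last script left them, time stands still between calls to the robot, and variables do not carry over. Pictures are saved under pics/ and viewed, at most 10 in all, crops included, and the job is handed in when it is done.

```bash
mkdir -p pics; ls
python3 - <<'E'
from cell import r
import cv2
for n in("scene","top"):
    c=r.read_camera(n); cv2.imwrite(f"pics/{n}0.png",cv2.resize(c["frame"][:,:,::-1],(800,600),interpolation=cv2.INTER_CUBIC))
    print(n,{k:v for k,v in c.items() if k!="frame"})
o=r.get_obs();print(o)
E
```

```text
pics
scene {'fov_y': 46.417437699731096, 'cx': 281.7480665895215, 'cy': 213.64660078935574, 'camera_from_world': array([[-8.69253890e-01,  4.94317574e-01,  6.91445581e-03,
         6.22505015e+02],
       [-3.69155302e-01, -6.58332840e-01,  6.55989508e-01,
        -7.40803598e+01],
       [ 3.28819156e-01,  5.67668924e-01,  7.54738336e-01,
        -9.73885795e+02],
       [ 0.00000000e+00,  0.00000000e+00,  0.00000000e+00,
         1.00000000e+00]])}
top {'fov_y': 43.69439361934981, 'cx': 284.83749618013, 'cy': 211.3009808518974, 'camera_from_world': array([[-9.79498043e-02, -9.95183263e-01,  4.01365879e-03,
        -2.91419139e+02],
       [ 9.67257680e-01, -9.42508768e-02,  2.35646670e-01,
        -5.72677791e+02],
       [-2.34133331e-01,  2.69637875e-02,  9.71830509e-01,
        -9.84537725e+02],
       [ 0.00000000e+00,  0.00000000e+00,  0.00000000e+00,
         1.00000000e+00]])}
{'t': 0.1, 'joint_positions': array([ 1.2361056 ,  0.4693881 , -0.0486042 ,  1.53357221,  0.02411966,
        1.14099448, -0.0822877 ]), 'joint_vel': array([-0.00018984, -0.00239131, -0.00036503, -0.00341605, -0.00054635,
       -0.00169808,  0.00044244]), 'tau': array([ 8.63796977e-04, -5.11512709e+01, -4.68033354e-02, -2.38390392e+01,
        1.08292233e-02,  4.40826683e-03,  1.83314108e-05]), 'ee_pos': array([ 203.06315509, -643.18384336,  230.34892981]), 'orientation': array([ 9.88329471e-01,  1.52328817e-01, -1.72197131e-04, -8.71030740e-04]), 'wrist_force': array([-0.75395321, -0.8221507 , -0.71936184]), 'moment': array([-0.01630448, -0.00119931,  0.0203005 ]), 'finger_force': 0.0, 'width': 85.3879351286285}
```

View pics/scene0.png

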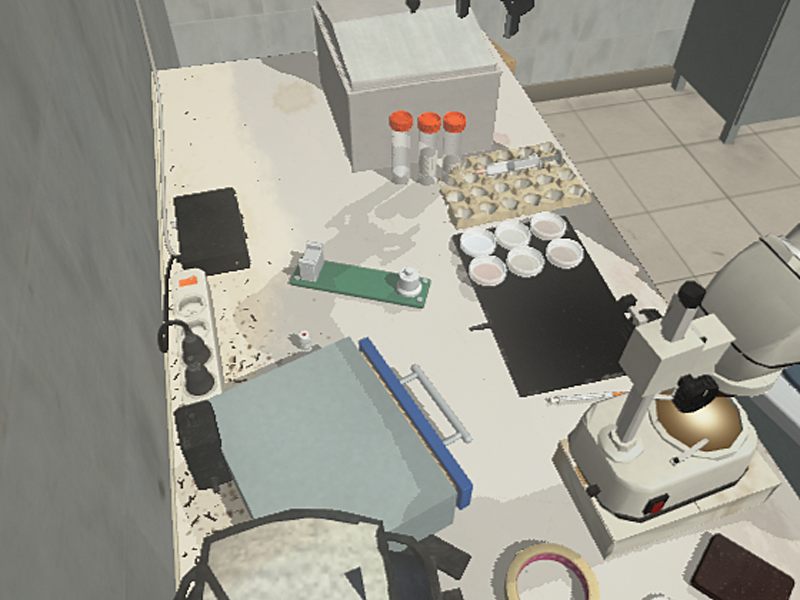

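View pics/top0.png

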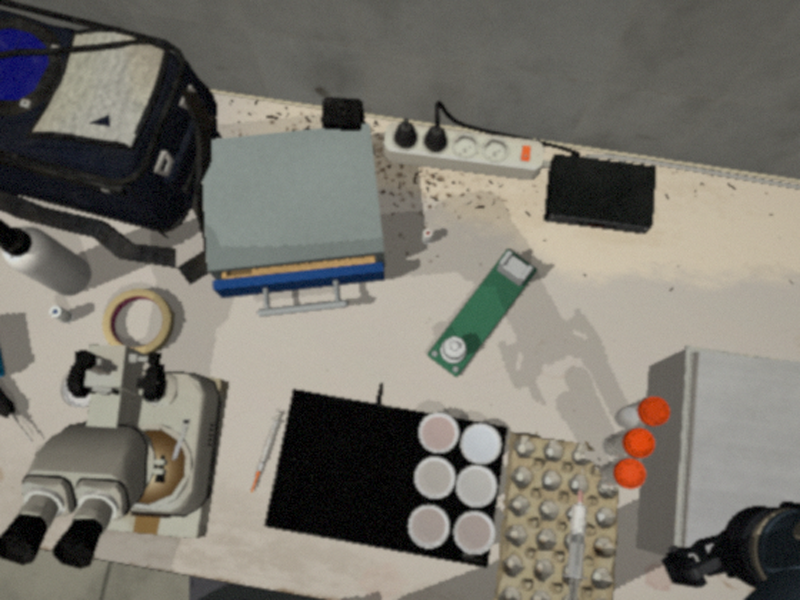

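The scene view shows the handle bar from (416,368) to (466,440), the post pin at (408,269) and the fork at about (312,245). In the top view the handle runs from (260,312) to (346,306), the pin is at (454,345), the fork at (517,263) and the vial at (428,233).

```bash
cat > h.py <<'E'
from cell import r
import numpy as np, cv2
from scipy.spatial.transform import Rotation as R
def cam(n): return r.read_camera(n)
def ground(c,u,v,z,s=0.7):
    "pixel in 800x600 view (s=.7) -> world point at height z"
    f=210/np.tan(np.radians(c["fov_y"]/2)); M=c["camera_from_world"]
    d=np.array([(u*s-c["cx"])/f,-(v*s-c["cy"])/f,-1])
    o=-M[:3,:3].T@M[:3,3]; d=M[:3,:3].T@d
    return o+d*(z-o[2])/d[2]
def pix(c,p):
    f=210/np.tan(np.radians(c["fov_y"]/2)); q=c["camera_from_world"]@np.append(p,1)
    return np.array([c["cx"]+f*q[0]/-q[2], c["cy"]+f*q[1]/q[2]])
def q(yaw):
    "tool down; closing axis (tool y) at angle yaw+90deg mod 180; tool x along yaw"
    x=np.array([np.cos(yaw),np.sin(yaw),0]); z=np.array([0,0,-1.]); y=np.cross(z,x)
    return R.from_matrix(np.c_[x,y,z]).as_quat()
def st():
    o=r.get_obs(); print({k:np.round(o[k],2) for k in("t","ee_pos","width","finger_force","wrist_force","moment")}); return o
E
python3 - <<'E'
from h import *
P={"top":{"hL":(260,312,43),"hR":(346,306,43),"pin":(454,345,50),"fork":(517,263,50),"vial":(428,232,31),"cabFL":(207,271,78),"cabFR":(384,258,78),"cabBL":(211,138,78),"cabBR":(373,126,78)},
"scene":{"hR":(416,368,43),"hL":(466,440,43),"pin":(408,269,50),"fork":(312,245,50),"vial":(304,333,31)}}
for n in P:
    c=cam(n)
    for k,v in P[n].items(): print(n,k,ground(c,*v).round(1))
E
```

```text
top hL [ 553.4 -134.9   43. ]
top hR [ 550.2 -258.6   43. ]
top pin [ 477.2 -406.5   50. ]
top fork [ 588.4 -511.3   50. ]
top vial [ 654.6 -388.8   31. ]
top cabFL [611.2 -69.8  78. ]
top cabFR [ 606.1 -319.6   78. ]
top cabBL [814.4 -82.8  78. ]
top cabBR [ 810.7 -321.9   78. ]
scene hR [ 551.2 -255.4   43. ]
scene hL [ 552.5 -134.8   43. ]
scene pin [ 475.  -408.6   50. ]
scene fork [ 575.1 -521.6   50. ]
scene vial [ 650.4 -388.6   31. ]
```

Run:
```python
from h import *
for yaw in(-91.3,88.7): 
    for p in([552,-196,160],[552,-196,24],[422,-193,24],[422,-193,160]):print(yaw,p,r.solve_ik(p,q(np.radians(yaw))))
r.command_gripper(21)
r.move_pose([552,-196,160],q(np.radians(-91.3))); st()
c=cam("scene"); cv2.imwrite("pics/s1.png",c["frame"][:,:,::-1])
```

```text
-91.3 [552, -196, 160] [-0.49244927  0.63221802  1.11392518  1.86895884 -0.65212437  1.06309501
 -2.27773316]
-91.3 [552, -196, 24] [-0.45662512  0.90234383  1.10291476  1.95671495 -1.00892677  0.97497133
 -2.00606735]
-91.3 [422, -193, 24] [-0.46333873  0.74741146  1.10500042  2.23645294 -1.00190846  0.80504356
 -1.83200513]
-91.3 [422, -193, 160] [-0.5664028   0.36673502  1.12985823  2.13696961 -0.43070292  0.88938368
 -2.34624175]
88.7 [552, -196, 160] [ 0.68963951  0.45503794 -0.55595578  1.80260282  0.28610686  0.96467873
 -0.00813965]
88.7 [552, -196, 24] [ 0.63122888  0.63222529 -0.48861718  1.89379837  0.43344927  0.72141687
 -0.13104621]
88.7 [422, -193, 24] [ 0.69543422  0.48031131 -0.43800966  2.17604781  0.379597    0.55728249
 -0.04739852]
88.7 [422, -193, 160] [ 0.80404851  0.25634427 -0.53811733  2.0711132   0.17284318  0.85653817
  0.14387743]
{'t': np.float64(2.89), 'ee_pos': array([ 551.64, -196.88,  160.1 ]), 'width': np.float64(20.99), 'finger_force': np.float64(0.0), 'wrist_force': array([-0.59, -0.03,  0.08]), 'moment': array([-0.01, -0.  , -0.01])}
```

View pics/s1.png

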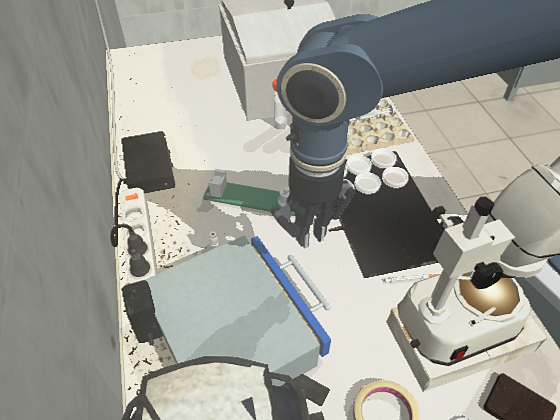

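The current branch sits close to its joint limits. The other half-turn (yaw 88.7) is more neutral, so I'll switch to it and check clearance to the microscope.

Run:
```python
from h import *
r.servo_line([552,-250,230])
r.move_pose([552,-196,160],q(np.radians(88.7))); st()
print(r.get_obs()["joint_positions"].round(2))
c=cam("scene"); t=cam("top"); cv2.imwrite("pics/s2.png",np.hstack([cv2.resize(c["frame"],(400,300)),cv2.resize(t["frame"],(400,300))])[:,:,::-1])
```

```text
{'t': np.float64(5.95), 'ee_pos': array([ 551.94, -196.03,  159.84]), 'width': np.float64(20.97), 'finger_force': np.float64(0.0), 'wrist_force': array([0.14, 0.56, 0.04]), 'moment': array([-0.02,  0.  ,  0.02])}
[ 0.01  0.41  0.34  1.84 -0.16  0.92  0.4 ]
```

View pics/s2.png

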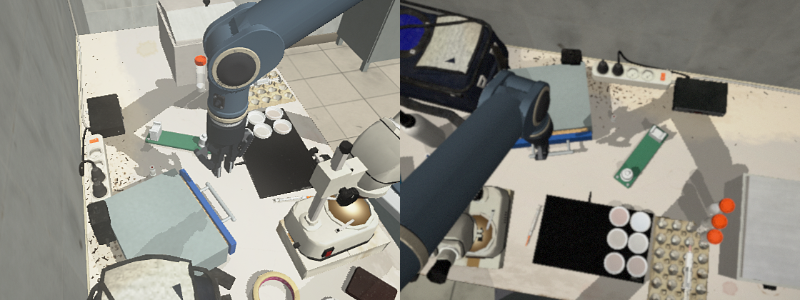

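The arm is well clear above the microscope, so I'll descend, grip and pull.

Run:
```python
from h import *
r.servo_line([552,-196,70],feed=200); r.servo_line([552,-196,25],feed=60); o=st()
if abs(o["wrist_force"]).max()<6:
    r.command_gripper(0); o=st()
    if o["width"]>8:
        p=o["ee_pos"]
        a=np.radians(-1.3)
        r.servo_line(p-128*np.array([np.cos(a),np.sin(a),0]),feed=80); st()
```

```text
{'t': np.float64(7.55), 'ee_pos': array([ 552.21, -196.16,   25.14]), 'width': np.float64(21.3), 'finger_force': np.float64(0.0), 'wrist_force': array([0.93, 0.15, 0.2 ]), 'moment': array([ 0.06, -0.06,  0.04])}
{'t': np.float64(7.81), 'ee_pos': array([ 552.2 , -196.08,   25.45]), 'width': np.float64(9.05), 'finger_force': np.float64(58.38), 'wrist_force': array([-1.12,  0.1 ,  2.47]), 'moment': array([-0.02,  0.17,  0.42])}
{'t': np.float64(9.56), 'ee_pos': array([ 422.54, -198.27,   25.47]), 'width': np.float64(8.58), 'finger_force': np.float64(58.49), 'wrist_force': array([  0.06, -14.89,  -4.42]), 'moment': array([-3.02,  0.08,  0.48])}
```

Run:
```python
from h import *
r.servo_line([422.5,-198.5,25.4]); st()
r.command_gripper(21); st()
r.servo_line([422.5,-198.5,150],feed=200); st()
r.move_pose([400,-420,230],q(np.radians(60))); st()
T=cam("top"); S=cam("scene")
np.savez("c1.npz",T=T["frame"],S=S["frame"])
for n,c in(("T",T),("S",S)):
    u,v=pix(c,[500,-200,40]).astype(int); f=c["frame"][max(v-75,0):v+75,max(u-100,0):u+100]
    print(n,max(u-100,0),max(v-75,0)); cv2.imwrite(f"pics/{n}1.png",cv2.resize(f[:,:,::-1],None,fx=4,fy=4,interpolation=cv2.INTER_CUBIC))
```

```text
{'t': np.float64(9.81), 'ee_pos': array([ 420.61, -198.39,   25.4 ]), 'width': np.float64(8.8), 'finger_force': np.float64(59.01), 'wrist_force': array([-0.88, -2.38,  3.25]), 'moment': array([-0.42,  0.19,  0.38])}
{'t': np.float64(10.08), 'ee_pos': array([ 421.88, -197.76,   25.11]), 'width': np.float64(20.85), 'finger_force': np.float64(0.0), 'wrist_force': array([ 0.39, -0.53, -0.38]), 'moment': array([ 0.05, -0.02,  0.01])}
{'t': np.float64(10.86), 'ee_pos': array([ 421.78, -198.01,  149.18]), 'width': np.float64(20.97), 'finger_force': np.float64(0.0), 'wrist_force': array([ 0.19, -0.39, -0.14]), 'moment': array([ 0.04, -0.01, -0.02])}
{'t': np.float64(11.8), 'ee_pos': array([ 400.51, -417.78,  228.48]), 'width': np.float64(20.81), 'finger_force': np.float64(0.0), 'wrist_force': array([ 0.92,  0.  , -0.03]), 'moment': array([0.08, 0.02, 0.07])}
T 115 166
S 230 193
```

View pics/T1.png

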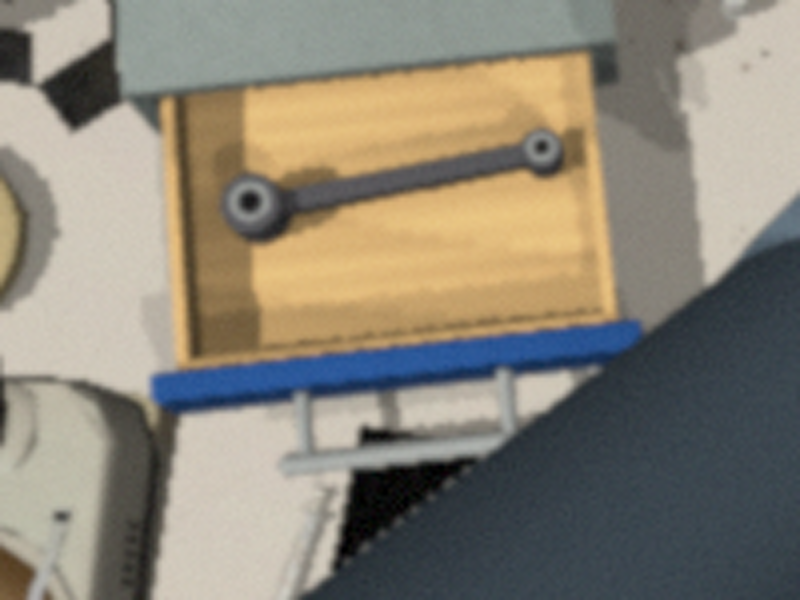

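View pics/S1.png

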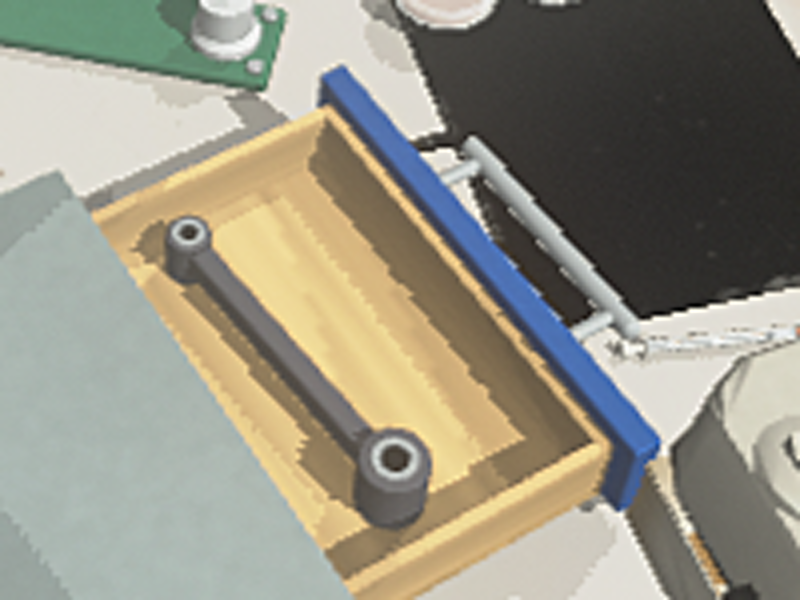

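In the top crop, the boss hole is at (250,201) and the eye at (542,148). In the scene crop they are at (396,457) and (188,233). The boss is on the +y side.

Run:
```python
from h import *
T=cam("top");S=cam("scene");d=np.load("c1.npz")
g=lambda c,o,u,v,z:ground(c,o[0]+(u+.5)/4-.5,o[1]+(v+.5)/4-.5,z,1)
for c,o,b,e in((T,(115,166),(250,201),(542,148)),(S,(230,193),(396,457),(188,233))):
    B=g(c,o,*b,56);E=g(c,o,*e,50);v=(E-B)[:2];print(B.round(1),E.round(1),np.linalg.norm(v),np.degrees(np.arctan2(v[1],v[0])), B[:2]+v*46/150)
im=[]
for n,c in(("T",T),("S",S)):
    u,v=pix(c,[530,-460,50]).astype(int); f=d[n][v-60:v+60,u-40:u+40] if n=="T" else d[n][v-60:v+60,u-60:u+60]
    print(n,u,v); im.append(cv2.resize(f[:,:,::-1],None,fx=4,fy=4,interpolation=cv2.INTER_CUBIC))
cv2.imwrite("pics/m1.png",np.hstack(im))
```

```text
[ 556.4 -127.5   56. ] [ 571.3 -277.1   50. ] 150.33103122430197 -84.2977724130496 [ 560.96890123 -173.41317984]
[ 552.8 -128.7   56. ] [ 569.6 -277.5   50. ] 149.70211456309931 -83.52353159083461 [ 557.94009831 -174.34886491]
T 340 213
S 250 182
```

View pics/m1.png

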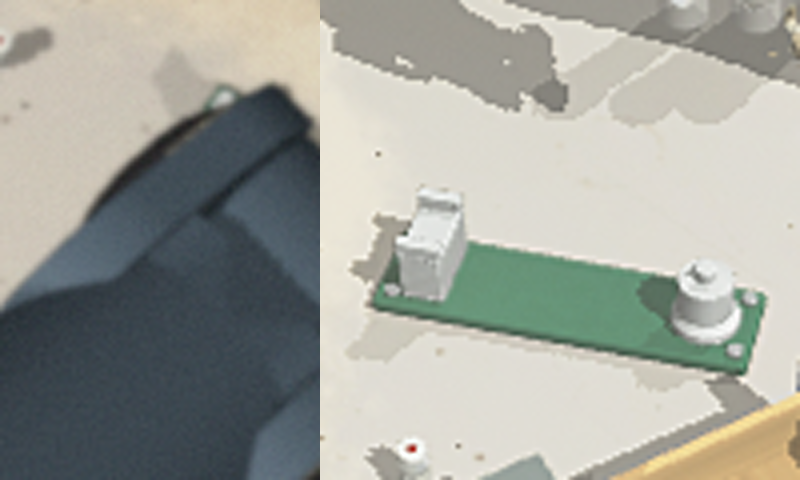

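The mount appears with its pin at (705,268) and the fork cheek tips at about (440,197) and (420,237). I'll take an enlarged crop of the unobstructed first top image.

```bash
python3 - <<'E'
import cv2,numpy as np
a=cv2.imread("pics/top0.png")[230:390,415:555]; b=cv2.imread("pics/scene0.png")[230:320,280:440]
A=cv2.resize(a,None,fx=3,fy=3,interpolation=cv2.INTER_CUBIC); B=cv2.resize(b,(376,212),interpolation=cv2.INTER_CUBIC)
B=np.vstack([B,np.zeros((480-212,376,3),np.uint8)])
cv2.imwrite("pics/m2.png",np.hstack([A,B]))
E
python3 - <<'E'
from h import *
yaw=np.radians(96)
Q=q(yaw)
r.command_gripper(50)
r.move_pose([480,-330,200],Q) 
r.move_pose([559.5,-174,130],Q)
r.servo_line([559.5,-174,27],feed=100); o=st()
if abs(o["wrist_force"]).max()<6:
    r.command_gripper(0); st()
E
```

```text
{'t': np.float64(14.92), 'ee_pos': array([ 559.13, -174.04,   29.66]), 'width': np.float64(49.87), 'finger_force': np.float64(8.55), 'wrist_force': array([-11.47,   3.88,  22.09]), 'moment': array([0.55, 0.79, 0.22])}
```

View pics/m2.png

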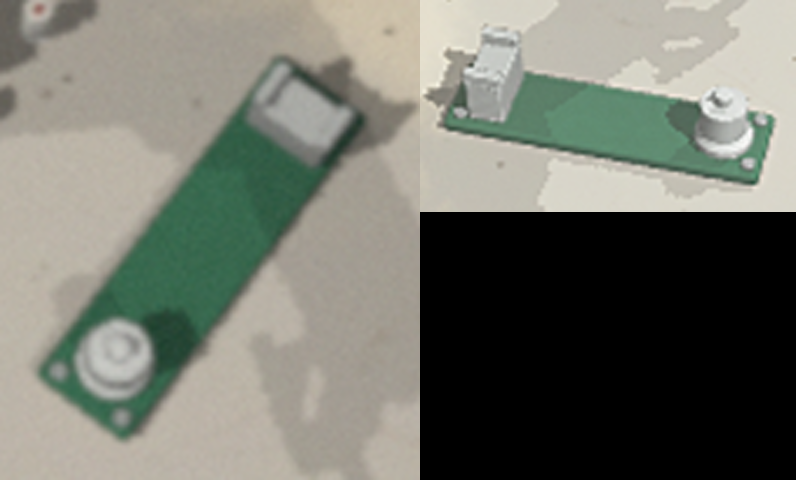

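The fingers touched something at z≈30, with the force directed up and toward -x, so probably the outer finger on the cabinet edge. I'll raise, narrow the opening and descend in guarded steps.

Run:
```python
from h import *
r.servo_line([559.5,-174,75],feed=150); st()
r.command_gripper(28)
for z in (50,42,36,31,27):
    r.servo_line([558,-174,z],feed=80); o=st()
    if abs(o["wrist_force"]).max()>5: break
```

```text
{'t': np.float64(15.38), 'ee_pos': array([ 559.43, -173.92,   74.68]), 'width': np.float64(50.16), 'finger_force': np.float64(0.0), 'wrist_force': array([-0.84, -0.73, -0.59]), 'moment': array([-0.03,  0.01, -0.03])}
{'t': np.float64(16.19), 'ee_pos': array([ 557.54, -173.97,   49.24]), 'width': np.float64(28.44), 'finger_force': np.float64(0.0), 'wrist_force': array([-0.51, -0.51, -0.22]), 'moment': array([-0.06,  0.01, -0.02])}
{'t': np.float64(16.44), 'ee_pos': array([ 557.71, -173.89,   41.58]), 'width': np.float64(28.21), 'finger_force': np.float64(0.0), 'wrist_force': array([-1.03,  0.9 , -0.28]), 'moment': array([-0.01,  0.01, -0.03])}
{'t': np.float64(16.69), 'ee_pos': array([ 557.76, -173.89,   35.67]), 'width': np.float64(27.79), 'finger_force': np.float64(0.0), 'wrist_force': array([0.81, 0.05, 0.06]), 'moment': array([ 0.07, -0.01,  0.07])}
{'t': np.float64(16.94), 'ee_pos': array([ 557.75, -173.9 ,   30.66]), 'width': np.float64(27.94), 'finger_force': np.float64(0.0), 'wrist_force': array([-0.24, -0.24, -0.58]), 'moment': array([-0., -0., -0.])}
{'t': np.float64(17.19), 'ee_pos': array([ 557.78, -173.95,   26.71]), 'width': np.float64(27.78), 'finger_force': np.float64(0.0), 'wrist_force': array([ 0.67,  0.66, -0.71]), 'moment': array([ 0.02, -0.03, -0.  ])}
```

Clear this time. Next I'll close, lift and check the moment and the cameras.

Run:
```python
from h import *
r.command_gripper(0); st()
r.servo_line([557.8,-174,60],feed=60); st()
r.servo_line([557.8,-174,170],feed=150); r.pause(.2); o=st()
print(R.from_quat(o["orientation"]).as_matrix().round(3))
# mount from m2 crop: top crop px -> 800 view
T=cam("top");S=cam("scene")
t=lambda u,v,z:ground(T,415+u/3,230+v/3,z)
s=lambda u,v,z:ground(S,280+(u-420)/2.35,230+v/2.35,z)
print("pin",t(121,347,50),s(723,92,50))
# plate top corners (z=10)
for n,a in(("tl",(283,57)),("tr",(364,118)),("bl",(40,372)),("br",(127,437))):print(n,t(*a,10).round(1))
print("cheeks",t(273,80,50).round(1),t(338,127,50).round(1),s(502,32,50).round(1),s(485,74,50).round(1))
for n,a in(("r",(775,118)),("rb",(757,183)),("l",(443,124))):print(n,s(*a,10).round(1))
for y in (134,131,137): print(r.solve_ik([505,-441,80],q(np.radians(y))))
```

```text
{'t': np.float64(17.48), 'ee_pos': array([ 558.26, -174.09,   27.22]), 'width': np.float64(10.93), 'finger_force': np.float64(60.44), 'wrist_force': array([ 0.77, -0.01,  1.46]), 'moment': array([-0.07, -0.02, -0.03])}
{'t': np.float64(18.18), 'ee_pos': array([ 557.64, -173.87,   60.06]), 'width': np.float64(10.54), 'finger_force': np.float64(59.77), 'wrist_force': array([ 0.14, -0.48, -4.42]), 'moment': array([-0.  ,  0.02, -0.05])}
{'t': np.float64(19.26), 'ee_pos': array([ 557.2 , -173.83,  168.88]), 'width': np.float64(10.52), 'finger_force': np.float64(59.74), 'wrist_force': array([ 0.02, -0.06, -4.33]), 'moment': array([ 0.03, -0.03, -0.02])}
[[-0.105  0.995 -0.002]
 [ 0.995  0.105  0.   ]
 [ 0.001 -0.002 -1.   ]]
pin [ 476.03274034 -408.30559199   50.        ] [ 473.98082949 -407.69366173   50.        ]
tl [ 622.8 -510.1   10. ]
tr [ 587.  -546.4   10. ]
bl [ 474.5 -371.    10. ]
br [ 438.7 -409.7   10. ]
cheeks [ 599.5 -496.6   50. ] [ 573.  -524.8   50. ] [ 570.1 -522.2   50. ] [ 595.1 -493.3   50. ]
r [ 436.7 -404.6   10. ]
rb [ 474.9 -363.    10. ]
l [ 623.9 -503.5   10. ]
[ 0.51917138  0.6142681   0.19642614  1.68699274 -0.14962813  0.85501496
  1.54692616]
[ 0.5108886   0.615124    0.20850202  1.68754475 -0.15890042  0.85548705
  1.50229584]
[ 0.52732648  0.61348649  0.18455183  1.68644835 -0.14052127  0.85460545
  1.59169799]
```

Mount solved: pin (475,-408), axis -43°, confirmed by both cameras. I'll carry the lever above it and measure it there.

Run:
```python
from h import *
Q=q(np.radians(137))
r.move_pose([508.6,-439.4,170],Q)
r.servo_line([508.6,-439.4,105],feed=100); r.pause(.3); st()
im=[]
for n in("top","scene"):
    c=cam(n); u,v=pix(c,[530,-460,110]).astype(int); print(n,u,v)
    im.append(cv2.resize(c["frame"][v-60:v+60,u-50:u+50,::-1],None,fx=4,fy=4,interpolation=cv2.INTER_CUBIC))
cv2.imwrite("pics/e1.png",np.hstack(im))
```

```text
{'t': np.float64(21.51), 'ee_pos': array([ 508.8 , -439.61,  105.57]), 'width': np.float64(10.66), 'finger_force': np.float64(59.73), 'wrist_force': array([-0.35, -0.23, -3.84]), 'moment': array([ 0.04, -0.04,  0.  ])}
top 344 206
scene 249 160
```

View pics/e1.png

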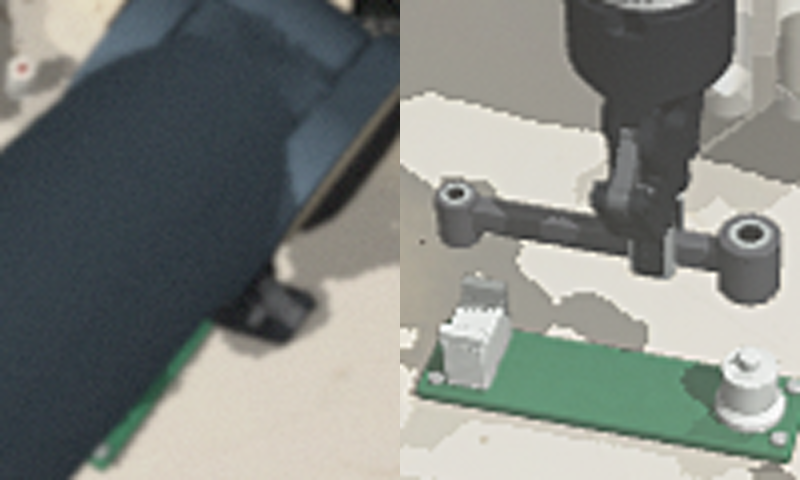

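The scene half shows the boss top at (749,234), the eye top at (456,192) and the pin at (747,356). The top view is blocked by the arm, so I'll use the scene camera alone.

Run:
```python
from h import *
S=cam("scene")
g=lambda u,v,z:ground(S,249-50+(u+.5)/4-.5,160-60+(v+.5)/4-.5,z,1)
B=g(349,234,134.4);E=g(56,192,128.4);P=g(347,356,50)
v=(E-B)[:2];print(B.round(1),E.round(1),P.round(1),np.linalg.norm(v),np.degrees(np.arctan2(v[1],v[0])))
for z in(-3,3):print(g(349,234,134.4+z).round(1))
```

```text
[ 475.7 -408.6  134.4] [ 584.4 -512.   128.4] [ 475.9 -408.    50. ] 150.05220737019806 -43.57763178125751
[ 474.  -411.4  131.4]
[ 477.3 -405.8  137.4]
```

The boss agrees with the pin to under 1 mm. I'll rotate by a small 0.4°, descend so the underside is at 80 mm, and finish.

Run:
```python
from h import *
r.servo_line([508.4,-439.0,85.2],q(np.radians(137.4)),feed=50); r.pause(.6); o=st()
print(R.from_quat(o["orientation"]).as_matrix().round(3)[:,2], abs(o["joint_vel"]).max())
S=cam("scene"); f=S["frame"]; u,v=pix(S,[530,-460,80]).astype(int)
cv2.imwrite("pics/f1.png",cv2.resize(f[v-60:v+60,u-80:u+80,::-1],None,fx=4,fy=4,interpolation=cv2.INTER_CUBIC)); print(u,v)
```

```text
{'t': np.float64(22.81), 'ee_pos': array([ 508.41, -439.  ,   85.25]), 'width': np.float64(10.6), 'finger_force': np.float64(59.73), 'wrist_force': array([ 0.14, -0.38, -3.64]), 'moment': array([-0.01, -0.07, -0.03])}
[ 0. -0. -1.] 0.0013288243804003223
249 171
```

View pics/f1.png

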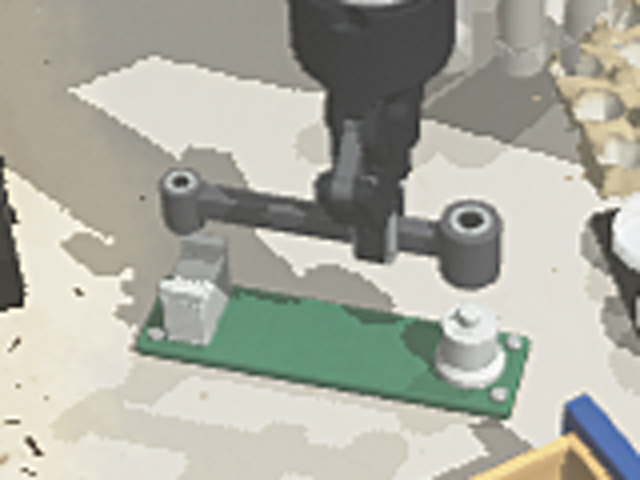

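The lever hangs level above the mount: boss at (470,218), eye at (180,181), pin at (466,317), fork cheek tips near (205,243) and (187,283). One numeric check, then I'll hand in.

Run:
```python
from h import *
S=cam("scene")
g=lambda u,v,z:ground(S,249-80+(u+.5)/4-.5,171-60+(v+.5)/4-.5,z,1)
B,E,P,F=g(470,218,114),g(180,181,108),g(466,317,50),g(196,263,50)
print(B.round(1),E.round(1),P.round(1),F.round(1))
if np.hypot(*(B-P)[:2])<4 and np.hypot(*(E-F)[:2])<7: print(r.finish_job())
```

```text
[ 474.  -409.9  114. ] [ 585.1 -510.4  108. ] [ 478.1 -405.2   50. ] [ 582.8 -509.    50. ]
```

The pin reading in that crop is about 1 px low. Averaging all the readings leaves an offset of 1–2 mm, so I'll make a small trim and hand in.

Run:
```python
from h import *
r.servo_line([509.1,-438.4,85.2],feed=20); r.pause(.6); st()
print(r.finish_job())
```

```text
{'t': np.float64(23.76), 'ee_pos': array([ 509.08, -438.4 ,   85.2 ]), 'width': np.float64(10.48), 'finger_force': np.float64(59.73), 'wrist_force': array([-0.21,  0.15, -3.74]), 'moment': array([0.02, 0.03, 0.  ])}
the job is handed in; nothing more can be done
None
```

I handed the job in at about 24 s: the drawer is open, and the lever is held level and still about 3 cm above the mount, boss over the post and eye over the fork to an estimated 1–2 mm; on the first try at the lever the fingers touched something at about 22 N, and I didn't re-measure the dishes or vial.

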